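# Set a press's ratchet depth stop and press a caliper piston to it

## Robot

A 7-joint arm with a two-finger parallel gripper is mounted at the origin on the work surface. World frame = base frame: x ahead of the robot, y to its left, z up, the work surface at z = 0. Lengths are in m, angles in degrees, forces in N, time in s.
With the tool pointing down it reaches from about 0.35 to 0.9 m from the base axis. Payload 19.9 kg.
Tool frame: the origin (TCP) lies between the finger pads; the fingertips stand 11 mm ahead of it and the grasp point (between the pads) lies 8 mm behind it; z points along the fingers, x is the direction in which the jaws open and shut, and the axes are right-handed (so a half turn about z gives the same grasp; the last joint's range is limited). The gripper opens to 94 mm and grips with 3 to 60 N. Pads are 16 mm wide; open, the fingers measure 119 mm over their backs; the gripper's body (75 mm by 177 mm) begins 78 mm behind the grasp point.
Start: joints at [72.451, 23.915, -0.59, 92.452, 0.269, 63.638, -3.037], TCP at [0.164, -0.603, 0.216] pointing down, gripper open.
Joint ranges: [-161.28, 161.28], [-22.2, 115.67], [-73.04, 71.86], [3.21, 147.25], [-68.34, 248.33], [10.77, 114.83], [-161.83, 161.83]. Speed limits (degrees/s): [108.29, 108.29, 136.94, 136.94, 172.46, 172.46, 172.46].

## Interface

Orientations are given as [roll, pitch, yaw] about the fixed x, y, z axes, in that order (R = Rz(yaw) Ry(pitch) Rx(roll)).
In Python, from cell import manip gives the robot as it stands.
- The arm moves only by the shell command python3 -m creep 'ROWS' [FORCE]. ROWS is JSON, a list of rows, each a list of 3 entries, a list of its own where there are three numbers: the shift along the tool's x, y, z in m, then the turn about the tool's z in degrees, then the opening, from 0 (shut) to 1 (fully open). A call has 1 to 10 rows; each row shifts and turns the commanded pose from where the row before left it, along the tool's axes as they then stand; what a row does not reach is not made up. A row lasts 1/12 s, in which the tool goes at most 41.7 mm and 7.16 degrees, less where a joint would pass 70% of its speed; a pose out of reach is approached as far as the arm can. A call is refused whole if a number of a shift passes 0.0417 or a number of a turn 7.16, either way. A call with a gripper value outside its range is refused whole. The fingers move at their own pace and stop on an object; FORCE is the grip in N (left out, the last holds). Time passes only in rows, so rows that do not move let the fingers close. It gives the time, the measured TCP pose, the force and the opening at its end, in the units of the state.
- manip.sense(): the state, without advancing time (a new reading comes with each control period).
- manip.grab_frame(name): name is "side" or "top" or "wrist"; returns the picture (420x560x3 uint8, blue, green, red); there is no depth.
- manip.camera_model(name): a dict with "vfov" (degrees; the focal length in pixels is half the picture's height over the tangent of half this angle, whatever the lens; pixels are square), "cx", "cy" (the principal point, pixels), "k1" (the pictures are not rectified: a ray, as slopes to the right and down, at radius r is drawn at 1 + k1 r^2 times it, then the intrinsics apply), "view" (4x4, takes a point from world to camera coordinates). Camera axes: x right, y down, z forward; pixel columns grow to the right and rows downward; lengths in m; the calibration is good to about 2 mm. A picture is of the moment at which its call begins: read the wrist's pose just before it. camera_model takes no time and is no camera call; for the wrist camera it gives the pose at the moment of the call.
- manip.close_job(): hands the job in, once; it reports no verdict.
The state is a dict: "time_s": time; "qpos": joint angles; "joint_velocities": joint speeds; "joint_torque": joint torques, N m; "position": TCP position; "eef_rot": TCP orientation; "ft_force": force on the tool from outside, world axes, zero at the start; "moment": the same for the moment, N m; "gripper_width": opening from 0.0 (shut) to 1.0 (fully open).
Only numpy, scipy, OpenCV 4.12 (cv2) and the standard library are available. Lean on these libraries where they do the work, as an engineer would, in place of code of your own. Each camera call takes 0.05 s, during which the arm holds its last target.

## Task

Set the bench press's depth stop for this piston: take the bar knob of the toothed stop wheel on the sloping dial, turn it clockwise until its pointer stands at the hexagon index screw, and leave the sprung pawl holding it at that very tooth, not one short and not one beyond. Then push the red lever down until the ram comes up against the stop, so that the chrome piston goes into the caliper, and let the lever come back up. Leave the loose parts lying where they are.

Things in the scene. Friction and masses are not known exactly. Their poses are not given: they have to be found in the camera images.
- press: Grey bench press. Origin under the centre of its base (260 x 150 x 30 mm); x points from its open front to its column, y to its left, z up. Mm: ram at x 0, y 0, its upper end 332 high with a stop arm out to y 64; column x 70 to 126; head x -40 to 126, y -35 to 35, z 175 to 255. A dark iron caliper lies bore up on the base (face at z 95), the 50 mm chrome piston standing out of it below the ram.
- dial: Dark steel dial plate, 128 x 118 mm, on the sloping top of the stop gearbox at the left of the head (gearbox x -50 to 50, y 35 to 165, z 165 to 265 mm of the press). Origin: where the wheel axis meets the plate; z out of the plate, 35 degrees from vertical, leaning to the press's left; x as the press's x. Above it only the toothed wheel, knob, pawl and index screw stand.
- stop_wheel (a joint): Angle in rad of the toothed depth-stop wheel; grows clockwise seen from above; 0 with the pointer at the index screw. 16 teeth of 0.3927 rad. Starts held 2, 3 or 4 teeth short (-0.79, -1.18, -1.57). A spring turns it back until a tooth rests on the pawl, so go 0.05 to 0.15 past a tooth's stop and let back. About 0.2 N m turns it. A tooth passed cannot be undone; one tooth is 4 mm of depth.
- knob_grip (a point): Point on the wheel axis at a good height to grip the black bar knob: 56 mm long, 15 mm wide, flat sides, 37 mm tall, its top 14 mm above this point. The steel wheel's flat top (90 mm across its teeth) lies 24 mm below; nothing else beside the bar is higher than that top but the pointer, 5 mm. Axes turn with the wheel: z out of the dial along the wheel axis, x along the bar towards the pointer, y across the bar.
- pointer_tip (a point): Tip of the black tapered pointer at one end of the bar knob, 46 mm from the wheel axis, just above the wheel's top. It stands at the index screw when the stop is set.
- index_screw (a point): Top of the hexagon-headed index screw (10 mm across flats, 9 mm tall) on the dial plate, 55.5 mm from the wheel axis on the side of the press's front; the other settings have only white ticks. Axes are the dial plate's: z out of the dial.
- pawl (a joint): Angle in rad of the sprung pawl at the wheel's rim: about 0 when dropped behind a tooth, up to 0.1 while a tooth lifts it.
- lever (a joint): Angle in rad of the red lever: 0 up (40 degrees above level, towards the press's front), grows downwards; 30 mm of ram per rad. The ram meets the piston at 0.4 to 0.57 and, with the stop set right, the stop at 1.0 (17 degrees below level). Springs back up when let go. At 160 mm from the hub it takes 4 N at first, about 10 N while the piston moves; at the stop it goes hard. 15 to 20 N is plenty.
- lever_hub (a point): Hinge point of the red lever. The lever's plane is y = -72 mm of the press, the hub at x 30, z 210 mm.
- lever_handle (a point): Point on the axis of the red lever's round bar (16 mm diameter), 175 mm from the hub; a 30 mm ball lies 30 mm farther out. Axes turn with the lever: y is the hinge line (the press's left), -x runs along the lever from hub to ball.
- piston (a joint): Depth in m to which the chrome piston has been pushed in; 0 is 23 mm proud of the caliper's face. It starts at 0 to 0.005. The stop set right leaves it at 0.018 (5 mm proud). It stays where it is left.
- retaining_ring: Bystander: flat steel retaining ring, 58 mm outside, 5 mm thick, lying on the front of the press base. Origin: centre of its underside.
- brass_union: Bystander: brass union with a 22 mm hexagon, 38 mm tall, standing on the front of the press base. Origin: centre of its underside.
- seal_ring: Bystander: green polymer seal ring, 54 mm outside, 6 mm thick, lying on the bench. Origin: centre of its underside.
- brake_pad: Bystander: brake pad, 62 x 110 x 17 mm, lying on the bench. Origin: centre of its underside.
- slide_pin: Bystander: caliper slide pin, steel bolt 85 mm long, lying on the bench. Origin: middle of its length, on the bench.
- spanner: Bystander: open-ended spanner, 190 mm long, lying on the bench.
- grease_tin: Bystander: round steel tin, 72 mm diameter, 55 mm tall, standing on the bench. Origin: centre of its underside.

How it is judged:
By the outcome, as a careful person would: the job done as asked, in the order asked, and still so for the second after the job is handed in, with the robot touching nothing.
It also fails if it takes over 70 s, if anything falls off the work surface, if the arm or the gripper's body presses on something with over 40 N, if the wrist force passes 120 N, or if a joint passes its speed limit or range.

## Working session

There is one attempt and no reset: what is moved stays moved. The work goes in short steps, Python scripts to look and compute and a shell command to move; the robot and the scene stay as the last step left them, time stands still between calls to the robot, and variables do not carry over. Pictures are saved under pics/ and viewed, and the job is handed in when it is done.

```bash
ls; mkdir -p pics; python3 - <<'E'
from cell import manip
import cv2
print(manip.sense())
for n in("side","top","wrist"):
    m=manip.camera_model(n);print(n,m)
    cv2.imwrite(f"pics/{n}0.png",manip.grab_frame(n))
E
```

```text
pics
{'time_s': 0.0, 'qpos': array([72.45107558, 23.94697622, -0.59149133, 92.4837757 ,  0.27021565,
       63.63758633, -3.03667022]), 'joint_velocities': array([ 0.05263114,  0.0714133 ,  0.00859885, -0.00872073,  0.05818925,
        0.01745047,  0.07900879]), 'joint_torque': array([ 5.66249782e-04, -8.51241803e+01,  6.38903305e-01, -4.25997734e+01,
       -4.87917429e-02,  1.85740250e-02,  1.43538086e-04]), 'position': array([ 0.1634706 , -0.6028847 ,  0.21584959]), 'eef_rot': array([ 1.79994560e+02,  6.67612356e-02, -7.48268981e+01]), 'ft_force': array([-0.5319894 , -0.57389081,  0.13267554]), 'moment': array([ 0.01934175, -0.00906393, -0.01112852]), 'gripper_width': 0.9985333957427146}
side {'vfov': 53.43420995861217, 'cx': 269.52630303411894, 'cy': 210.07863213009003, 'k1': -0.018660362013964003, 'view': array([[-0.85542896, -0.51780815, -0.01077106,  0.45301301],
       [-0.29339926,  0.50162943, -0.81380881,  0.34114444],
       [ 0.42679992, -0.69299541, -0.58103287,  1.10555584],
       [ 0.        ,  0.        ,  0.        ,  1.        ]])}
top {'vfov': 43.99702240689543, 'cx': 271.84847142232763, 'cy': 218.5751716143774, 'k1': -0.03603370725726622, 'view': array([[-0.01256041, -0.99986995,  0.01011526,  0.00433509],
       [-0.99755434,  0.01183443, -0.06888604,  0.53530118],
       [ 0.06875737, -0.01095576, -0.99757325,  1.49913554],
       [ 0.        ,  0.        ,  0.        ,  1.        ]])}
wrist {'vfov': 69.90659281104499, 'cx': 282.6471396511597, 'cy': 211.19297146423466, 'k1': 0.012540370913292038, 'view': array([[ 0.26095448, -0.96535024, -0.00129497, -0.62330593],
       [-0.93982758, -0.25436114,  0.22808886, -0.02471692],
       [-0.22051503, -0.05830376, -0.97363946,  0.39006632],
       [ 0.        ,  0.        ,  0.        ,  1.        ]])}
```

View pics/side0.png

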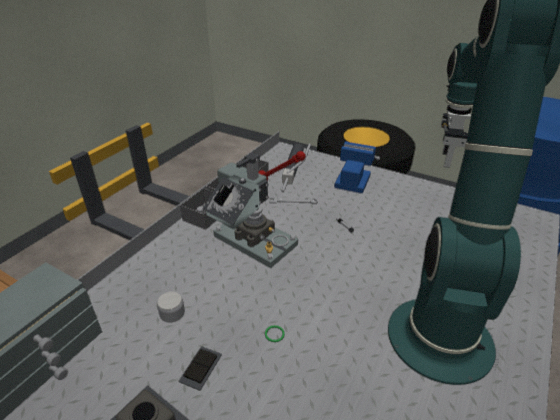

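View pics/top0.png

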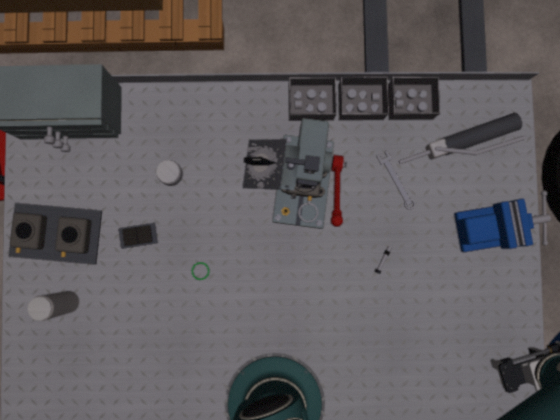

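View pics/wrist0.png

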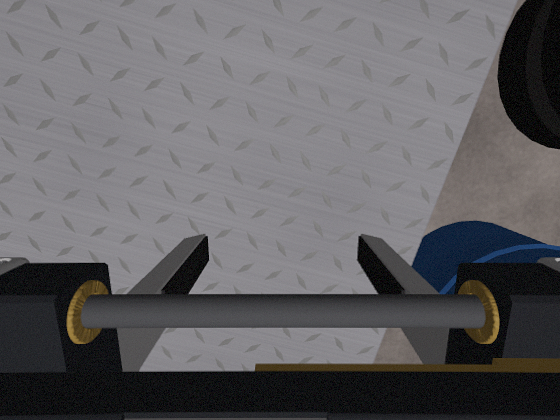

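```bash
cat > h.py <<'E'
import numpy as np,cv2
def K(m):
    f=210/np.tan(np.radians(m["vfov"]/2));return np.array([[f,0,m["cx"]],[0,f,m["cy"]],[0,0,1]]),np.array([m["k1"],0,0,0,0.])
def ray(m,uv):
    k,d=K(m);p=cv2.undistortPoints(np.array(uv,float).reshape(-1,1,2),k,d)[:,0]
    V=np.array(m["view"]);R=V[:3,:3];o=-R.T@V[:3,3]
    r=np.c_[p,np.ones(len(p))]@R
    return o,r/np.linalg.norm(r,axis=1)[:,None]
def onz(m,uv,z):
    o,r=ray(m,uv);return o+r*((z-o[2])/r[:,2])[:,None]
def proj(m,P):
    k,d=K(m);V=np.array(m["view"])
    return cv2.projectPoints(np.array(P,float).reshape(-1,1,3),cv2.Rodrigues(V[:3,:3])[0],V[:3,3],k,d)[0][:,0]
def tri(obs):
    # obs: list of (model, uv)
    A=np.zeros((3,3));b=np.zeros(3);L=[]
    for m,uv in obs:
        o,r=ray(m,[uv]);r=r[0];M=np.eye(3)-np.outer(r,r);A+=M;b+=M@o;L.append((o,M))
    x=np.linalg.solve(A,b);return x,[np.linalg.norm(M@(x-o)) for o,M in L]
E
python3 - <<'E'
import cv2
from h import *
from cell import manip
a=cv2.imread("pics/top0.png");cv2.imwrite("pics/top0c.png",cv2.resize(a[100:240,230:360],None,fx=4.2,fy=4.2,interpolation=cv2.INTER_CUBIC))
a=cv2.imread("pics/side0.png");cv2.imwrite("pics/side0c.png",cv2.resize(a[140:270,180:330],None,fx=4.5,fy=4.5,interpolation=cv2.INTER_CUBIC))
m=manip.camera_model("top")
print(onz(m,[(262,158)],.27),onz(m,[(337,162),(337,218)],.21),onz(m,[(337,218)],.34), onz(m,[(274,223),(324,227)],.03))
E
```

```text
[[0.66730935 0.02286432 0.27      ]] [[ 0.66615169 -0.16971212  0.21      ]
 [ 0.52160903 -0.16657365  0.21      ]] [[ 0.51269816 -0.14877954  0.34      ]] [[ 0.52160124 -0.00814406  0.03      ]
 [ 0.50825315 -0.1528993   0.03      ]]
```

View pics/top0c.png

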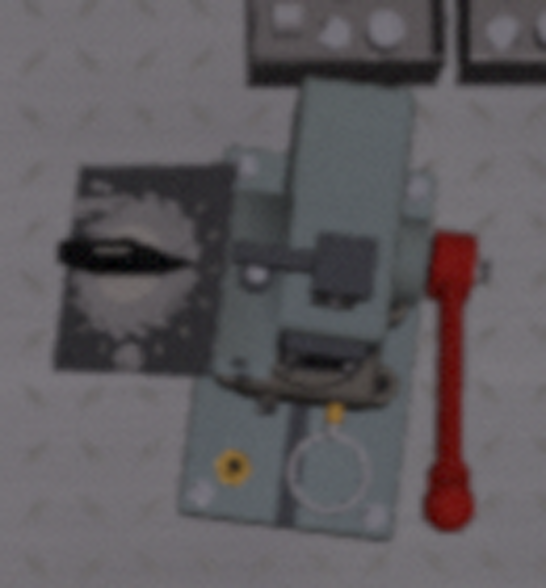

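View pics/side0c.png

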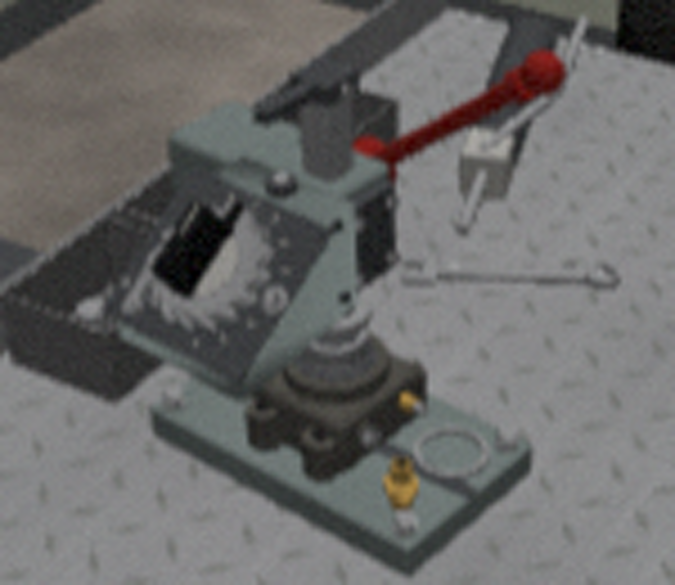

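```bash
python3 -m creep '[[[0,0,-0.021],-7,1],[[0,0,-0.021],-7,1],[[0,0,-0.021],-7,1],[[0,0,-0.021],-7,1],[[0,0,-0.021],-7,1],[[0,0,-0.021],-7,1],[[0,0,-0.021],-7,1],[[0,0,-0.021],-7,1],[[0,0,-0.021],-7,1],[[0,0,-0.021],-7,1]]'
```

```text
time_s: 0.98
position: [0.1634, -0.603, 0.4273]
eef_rot: [-180.0, 0.0, -4.5]
ft_force: [-0.2, -0.0, -0.4]
gripper_width: 0.997
```

```bash
python3 -m creep '[[[0.022,-0.032,0],0,0],[[0.022,-0.032,0],0,0],[[0.022,-0.032,0],0,0],[[0.022,-0.032,0],0,0],[[0.022,-0.032,0],0,0],[[0.022,-0.032,0],0,0],[[0.022,-0.032,0],0,0],[[0.022,-0.032,0],0,0],[[0.022,-0.032,0],0,0],[[0.022,-0.032,0],0,0]]' 20
```

```text
time_s: 1.82
position: [0.4104, -0.3011, 0.4265]
eef_rot: [180.0, 0.0, -4.8]
ft_force: [0.8, -0.7, -0.4]
gripper_width: 0.327
```

```bash
python3 -m creep '[[[0.022,-0.032,0],0,0],[[0.022,-0.032,0],0,0],[[0.022,-0.032,0],0,0],[[0.022,-0.032,0],0,0],[[0.022,-0.032,0],0,0],[[0.022,-0.032,0],0,0],[[0.022,-0.032,0],0,0],[[0.022,-0.032,0],0,0],[[0.022,-0.032,0],0,0],[[0,0,0],0,0]]'; cat > shot.py <<'E'
import sys,cv2,pickle
from cell import manip
n,name=sys.argv[1],sys.argv[2]
s=manip.sense();m=manip.camera_model(n);a=manip.grab_frame(n)
cv2.imwrite(f"pics/{name}.png",a);pickle.dump((s,m),open(f"pics/{name}.pkl","wb"))
print(s["time_s"],s["position"],s["eef_rot"],s["ft_force"])
E
python3 shot.py wrist w1
```

```text
time_s: 2.65
position: [0.6333, -0.0257, 0.4248]
eef_rot: [-179.8, 0.1, -4.4]
ft_force: [-1.4, 0.8, -1.4]
gripper_width: 0.005
2.65 [ 0.63332742 -0.02565387  0.42477429] [-1.79814529e+02  1.31300552e-01 -4.40165957e+00] [-1.39478709  0.8311569  -1.44258212]
```

View pics/w1.png

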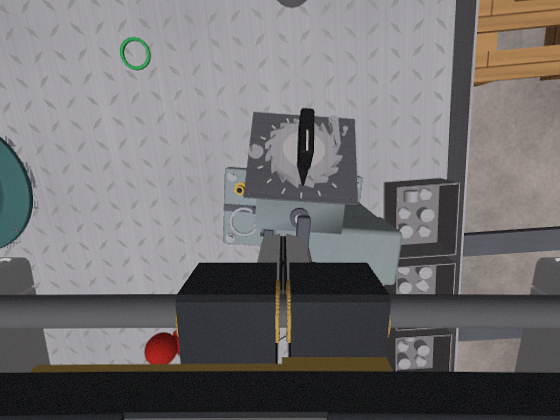

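```bash
python3 -m creep '[[[0.005,-0.035,0.02],0,0],[[0.005,-0.035,0.02],0,0],[[0.005,-0.035,0.02],0,0],[[0,0,0],0,0],[[0,0,0],0,0]]'; python3 shot.py wrist w2
python3 - <<'E'
import cv2
for n,(u,v,w,h) in {"w1":(220,95,190,150),"w2":(150,0,260,200)}.items():
    a=cv2.imread(f"pics/{n}.png");cv2.imwrite(f"pics/{n}c.png",cv2.resize(a[v:v+h,u:u+w],None,fx=3 if n=="w2" else 4,fy=3 if n=="w2" else 4,interpolation=cv2.INTER_CUBIC))
E
```

```text
time_s: 3.12
position: [0.6544, 0.072, 0.3651]
eef_rot: [180.0, 0.1, -4.7]
ft_force: [0.4, -0.5, 1.1]
gripper_width: 0.007
3.1167 [0.65443873 0.07200314 0.36514531] [ 1.79995150e+02  1.33952353e-01 -4.68448295e+00] [ 0.38239256 -0.50774575  1.11644761]
```

View pics/w1c.png

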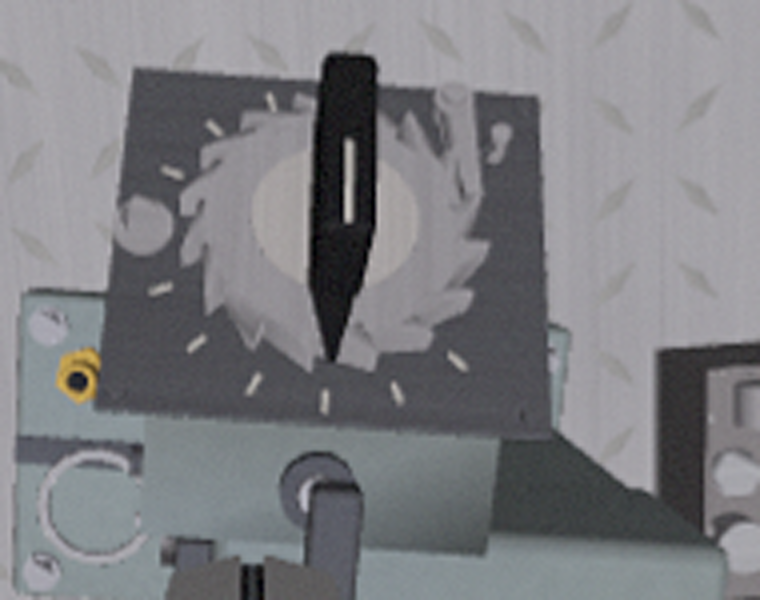

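View pics/w2.png

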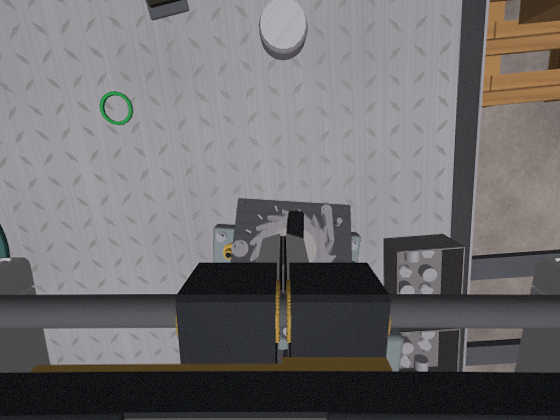

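```bash
python3 -m creep '[[[0.032,0.026,0],0,0],[[0.032,0.026,0],0,0],[[0.032,0.026,0],0,0],[[0.01,0.01,0],0,0],[[0,0,0],0,0],[[0,0,0],0,0]]'; python3 shot.py wrist w3
python3 - <<'E'
import cv2
a=cv2.imread("pics/w3.png");cv2.imwrite("pics/w3c.png",cv2.resize(a[60:260,100:360],None,fx=3,fy=3,interpolation=cv2.INTER_CUBIC))
E
```

```text
time_s: 3.67
position: [0.7534, -0.0281, 0.3664]
eef_rot: [-180.0, -0.0, -5.0]
ft_force: [-0.3, 0.7, 0.1]
gripper_width: 0.005
3.6667 [ 0.75335395 -0.02808673  0.36643982] [-1.79999224e+02 -3.55257605e-04 -5.00150689e+00] [-0.3119933  0.7098196  0.0685734]
```

View pics/w3c.png

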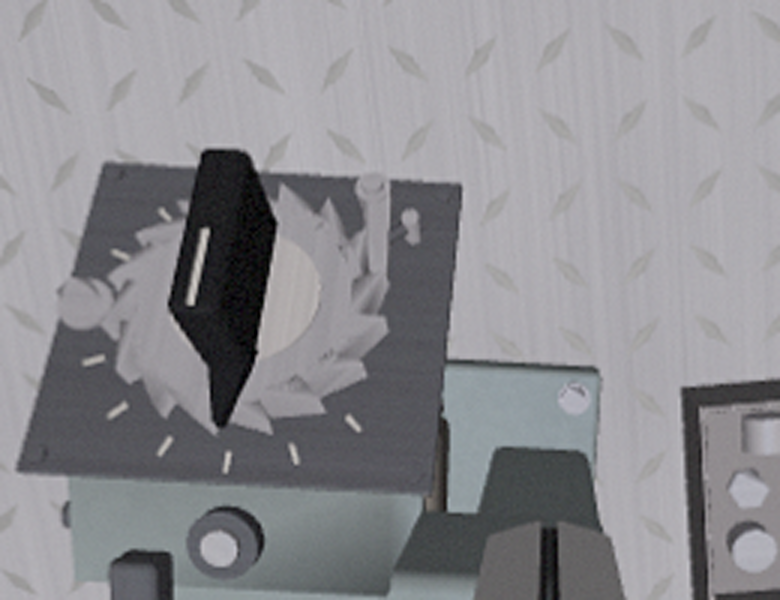

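```bash
cat > meas.py <<'E'
import pickle
from h import *
m1=pickle.load(open("pics/w1.pkl","rb"))[1];m3=pickle.load(open("pics/w3.pkl","rb"))[1]
c1=lambda p:np.array(p)/4+[220,95]-0.375
c3=lambda p:np.array(p)/3+[100,60]-0.333
pts=dict(TL=((135,68),(105,162)),TR=((540,95),(462,184)),BR=((550,438),(432,495)),BL=((95,410),(18,472)),idx=((143,222),(82,303)),tip=((333,362),(218,428)),tick=((325,400),(227,462)),bL=((325,58),(203,150)),bR=((376,60),(248,153)),
 screwL=((47,325),None) if 0 else ((570,337),(575,397)))
R={}
for k,(a,b) in pts.items():
    x,e=tri([(m1,c1(a)),(m3,c3(b))]);R[k]=x;print(k,x.round(4),np.round(e,4))
C=[R[k] for k in("TL","TR","BR","BL")]
print("sides",[np.linalg.norm(C[i]-C[(i+1)%4]).round(4) for i in range(4)])
c=np.mean(C,0);u,s,vt=np.linalg.svd(np.array(C)-c);n=vt[2]*np.sign(vt[2][2]);print("c",c,"n",n,"tilt",np.degrees(np.arccos(n[2])),s)
x=(C[1]-C[0]+C[2]-C[3]);y=(C[0]-C[3]+C[1]-C[2]);print("yawx",np.degrees(np.arctan2(x[1],x[0])),"yaw n",np.degrees(np.arctan2(n[1],n[0]))-90,"slope x",x/np.linalg.norm(x))
for k in R: print(k,"h over dial",((R[k]-c)@n).round(4),"r",np.linalg.norm(np.cross(R[k]-c,n)).round(4))
E
python3 meas.py
```

```text
TL [0.6025 0.0798 0.1974] [0.0001 0.0001]
TR [0.7285 0.0614 0.1996] [0.0001 0.0001]
BR [ 0.7144 -0.0346  0.2636] [0.0004 0.0004]
BL [ 0.5882 -0.0163  0.2643] [0.0001 0.0001]
idx [0.6039 0.0327 0.2361] [0.0004 0.0004]
tip [ 0.6547 -0.0068  0.2716] [0.0001 0.0001]
tick [ 0.6523 -0.0188  0.263 ] [0.0002 0.0002]
bL [0.6585 0.073  0.2558] [0.0005 0.0005]
bR [0.6719 0.0711 0.257 ] [0.0003 0.0003]
screwL [ 0.7635 -0.0333  0.0949] [0.0034 0.0034]
sides [np.float64(0.1273), np.float64(0.1163), np.float64(0.1275), np.float64(0.1179)]
c [0.65840553 0.02257139 0.23123439] n [0.07550135 0.55392893 0.82913346] tilt 33.99017432536427 [0.12741774 0.11707437 0.0011223 ]
yawx -8.269546120321804 yaw n -7.761671049039052 slope x [ 0.98958466 -0.14382765  0.00598435]
TL h over dial -0.0006 r 0.0868
TR h over dial 0.0006 r 0.0862
BR h over dial -0.0006 r 0.0863
BL h over dial 0.0006 r 0.0868
idx h over dial 0.0056 r 0.0553
tip h over dial 0.0169 r 0.0471
tick h over dial 0.003 r 0.0525
bL h over dial 0.0483 r 0.0285
bR h over dial 0.0493 r 0.0278
screwL h over dial -0.136 r 0.1194
```

```bash
cat > push.py <<'E'
import numpy as np,cv2
c35,s35=np.cos(np.radians(35)),np.sin(np.radians(35))
def bar(th,zt):
    b=np.array([np.sin(th),np.cos(th),0]);m=np.array([-np.cos(th),np.sin(th),0])
    P=[]
    for s in np.linspace(-28,28,29):
        for w in(-7.5,7.5):
            for h in np.linspace(11,49,20):
                p=s*b+w*m+np.array([0,0,h]);q=(p[0],p[1]*c35+p[2]*s35,-p[1]*s35+p[2]*c35)
                if q[2]>zt:P.append(q[:2])
    return cv2.convexHull(np.array(P,np.float32))
def touch(cx,cl,zt,hx=12.5,hy=8):
    R=np.array([[cx-hx,cl-hy],[cx+hx,cl-hy],[cx+hx,cl+hy],[cx-hx,cl+hy]],np.float32)
    last=None
    for th in np.arange(0,2.2,.01):
        if cv2.intersectConvexConvex(R,bar(th,zt))[0]<=1e-3: return th
if __name__=="__main__":
    for cl in(38,41,44):
        print(cl,[(cx,None if (t:=touch(cx,cl,8)) is None else round(t,2)) for cx in range(-22,40,4)])
    for cx in (20,25,30):
        print("x",cx,[(cl,None if (t:=touch(cx,cl,8)) is None else round(t,2)) for cl in range(50,30,-2)])
E
python3 push.py
```

```text
38 [(-22, np.float64(0.0)), (-18, None), (-14, None), (-10, None), (-6, None), (-2, None), (2, None), (6, None), (10, None), (14, None), (18, None), (22, np.float64(0.0)), (26, np.float64(0.0)), (30, np.float64(0.0)), (34, np.float64(0.0)), (38, np.float64(0.0))]
41 [(-22, np.float64(0.0)), (-18, np.float64(0.43)), (-14, None), (-10, None), (-6, None), (-2, None), (2, None), (6, None), (10, None), (14, None), (18, np.float64(1.92)), (22, np.float64(0.0)), (26, np.float64(0.0)), (30, np.float64(0.0)), (34, np.float64(0.0)), (38, np.float64(0.0))]
44 [(-22, np.float64(0.0)), (-18, np.float64(0.23)), (-14, np.float64(0.72)), (-10, np.float64(1.11)), (-6, np.float64(1.3)), (-2, np.float64(1.39)), (2, np.float64(1.43)), (6, np.float64(1.46)), (10, np.float64(1.48)), (14, np.float64(1.5)), (18, np.float64(1.5)), (22, np.float64(0.0)), (26, np.float64(0.0)), (30, np.float64(0.0)), (34, np.float64(0.0)), (38, np.float64(0.0))]
x 20 [(50, np.float64(0.0)), (48, np.float64(0.0)), (46, np.float64(0.0)), (44, np.float64(0.0)), (42, np.float64(0.0)), (40, np.float64(0.0)), (38, np.float64(0.0)), (36, np.float64(0.0)), (34, np.float64(0.0)), (32, np.float64(0.0))]
x 25 [(50, np.float64(0.0)), (48, np.float64(0.0)), (46, np.float64(0.0)), (44, np.float64(0.0)), (42, np.float64(0.0)), (40, np.float64(0.0)), (38, np.float64(0.0)), (36, np.float64(0.0)), (34, np.float64(0.0)), (32, np.float64(0.0))]
x 30 [(50, np.float64(0.0)), (48, np.float64(0.0)), (46, np.float64(0.0)), (44, np.float64(0.0)), (42, np.float64(0.0)), (40, np.float64(0.0)), (38, np.float64(0.0)), (36, np.float64(0.0)), (34, np.float64(0.0)), (32, np.float64(0.0))]
```

```bash
cat >> push.py <<'E'
    print()
    def touch2(cx,cl,zt,t0,hx=12.5,hy=8):
        R=np.array([[cx-hx,cl-hy],[cx+hx,cl-hy],[cx+hx,cl+hy],[cx-hx,cl+hy]],np.float32)
        # first theta from t0 (coming from an overlapping state, bar pushed forward)
        hit=False
        for th in np.arange(t0,2.2,.01):
            if cv2.intersectConvexConvex(R,bar(th,zt))[0]<=1e-3: return th
        return 9
    W=[(-20,48),(-12,50),(-4,51),(4,50),(14,47),(22,44),(26,42),(27,40),(28,38),(28,36)]
    t=0
    for (a,b),(c,d) in zip(W,W[1:]):
        for k in range(4):
            x=a+(c-a)*k/4;l=b+(d-b)*k/4;t=touch2(x,l,8,max(0,t-.0));print((round(x,1),round(l,1),round(float(t),2)),end=" ")
        print()
E
python3 push.py | sed -n '/^$/,$p'
```

```text
(-20.0, 48.0, 0.0) (-18.0, 48.5, 0.14) (-16.0, 49.0, 0.27) (-14.0, 49.5, 0.39) 
(-12.0, 50.0, 0.49) (-10.0, 50.2, 0.59) (-8.0, 50.5, 0.68) (-6.0, 50.8, 0.76) 
(-4.0, 51.0, 0.82) (-2.0, 50.8, 0.9) (0.0, 50.5, 0.98) (2.0, 50.2, 1.04) 
(4.0, 50.0, 1.1) (6.5, 49.2, 1.18) (9.0, 48.5, 1.25) (11.5, 47.8, 1.31) 
(14.0, 47.0, 1.36) (16.0, 46.2, 1.4) (18.0, 45.5, 1.43) (20.0, 44.8, 1.46) 
(22.0, 44.0, 1.5) (23.0, 43.5, 1.52) (24.0, 43.0, 1.54) (25.0, 42.5, 1.56) 
(26.0, 42.0, 1.6) (26.2, 41.5, 1.64) (26.5, 41.0, 1.69) (26.8, 40.5, 1.73) 
(27.0, 40.0, 1.77) (27.2, 39.5, 1.81) (27.5, 39.0, 1.85) (27.8, 38.5, 1.89) 
(28.0, 38.0, 1.92) (28.0, 37.5, 1.97) (28.0, 37.0, 2.01) (28.0, 36.5, 2.05)
```

```bash
python3 -m creep '[[[0,0,0],3.2,0],[[-0.0266,-0.0175,0],0,0],[[-0.0266,-0.0175,0],0,0],[[-0.0266,-0.0175,0],0,0],[[-0.0266,-0.0175,0],0,0],[[-0.0266,-0.0175,0],0,0],[[0,0,0.02],0,0],[[0,0,0.02],0,0],[[0,0,0],0,0],[[0,0,0],0,0]]' 20; python3 shot.py wrist w4
```

```text
time_s: 4.55
position: [0.6331, 0.0793, 0.327]
eef_rot: [180.0, 0.0, -8.0]
ft_force: [0.3, -0.6, 0.6]
gripper_width: 0.003
4.55 [0.63307252 0.07932947 0.32703621] [ 1.79961828e+02  1.37627040e-02 -8.01866170e+00] [ 0.26340322 -0.62532437  0.57058046]
```

View pics/w4.png

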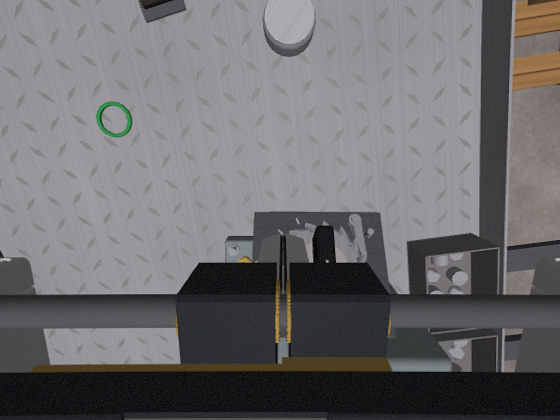

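```bash
python3 -m creep '[[[0,0.001,0.028],0,0],[[0,0.001,0.028],0,0],[[0,0.001,0.027],0,0],[[0.003,0,0],0,0],[[0.003,0,0],0,0],[[0,0,0],0,0]]'; python3 -m creep '[[[0.002,0,0],0,0],[[0.002,0,0],0,0],[[0,0,0],0,0]]';python3 -m creep '[[[0.002,0,0],0,0],[[0.002,0,0],0,0],[[0,0,0],0,0]]'; python3 shot.py side s4; python3 -c "
import cv2
a=cv2.imread('pics/s4.png');cv2.imwrite('pics/s4c.png',cv2.resize(a[120:240,180:300],None,fx=5,fy=5,interpolation=cv2.INTER_CUBIC))"
```

```text
time_s: 5.1
position: [0.6407, 0.0758, 0.2458]
eef_rot: [-179.9, -0.1, -8.1]
ft_force: [0.2, 0.3, -0.1]
gripper_width: 0.003
time_s: 5.35
position: [0.644, 0.0751, 0.2445]
eef_rot: [-180.0, -0.1, -8.0]
ft_force: [-0.0, -0.1, -0.5]
gripper_width: 0.006
time_s: 5.6
position: [0.6473, 0.0746, 0.2436]
eef_rot: [-180.0, 0.0, -8.0]
ft_force: [-2.8, 0.4, 1.2]
gripper_width: 0.001
5.6 [0.64727666 0.07463792 0.24355652] [-1.79992818e+02  2.86113948e-02 -8.02185822e+00] [-2.76174702  0.3621635   1.16062266]
```

View pics/s4c.png

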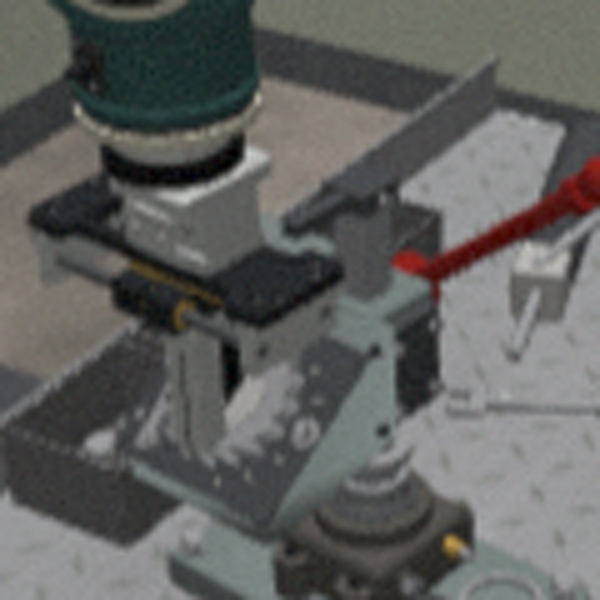

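```bash
for i in 1; do python3 -m creep '[[[0.002,0,0],0,0],[[0,0,0],0,0]]'; python3 -m creep '[[[0.002,-0.0005,0],0,0],[[0,0,0],0,0]]';python3 -m creep '[[[0.002,-0.0005,0],0,0],[[0,0,0],0,0]]';python3 -m creep '[[[0.002,-0.0005,0],0,0],[[0,0,0],0,0]]'; python3 shot.py side s5;done; python3 -c "
import cv2
a=cv2.imread('pics/s5.png');cv2.imwrite('pics/s5c.png',cv2.resize(a[170:240,200:270],None,fx=8,fy=8,interpolation=cv2.INTER_CUBIC))"
```

```text
time_s: 5.82
position: [0.6487, 0.0748, 0.2432]
eef_rot: [-180.0, 0.1, -8.0]
ft_force: [-5.0, 1.7, 0.4]
gripper_width: 0.006
time_s: 5.98
position: [0.6504, 0.0749, 0.243]
eef_rot: [180.0, 0.1, -8.0]
ft_force: [-7.5, 1.7, 0.7]
gripper_width: 0.001
time_s: 6.15
position: [0.6522, 0.0751, 0.2428]
eef_rot: [180.0, 0.2, -8.0]
ft_force: [-9.3, 0.8, 0.2]
gripper_width: 0.006
time_s: 6.32
position: [0.6545, 0.0751, 0.2428]
eef_rot: [180.0, 0.1, -8.0]
ft_force: [-4.8, 1.0, -1.8]
gripper_width: 0.004
6.3167 [0.65453927 0.07507945 0.24280503] [ 1.79976498e+02  1.41689814e-01 -8.00285836e+00] [-4.84051199  1.03882608 -1.82905428]
```

View pics/s5c.png

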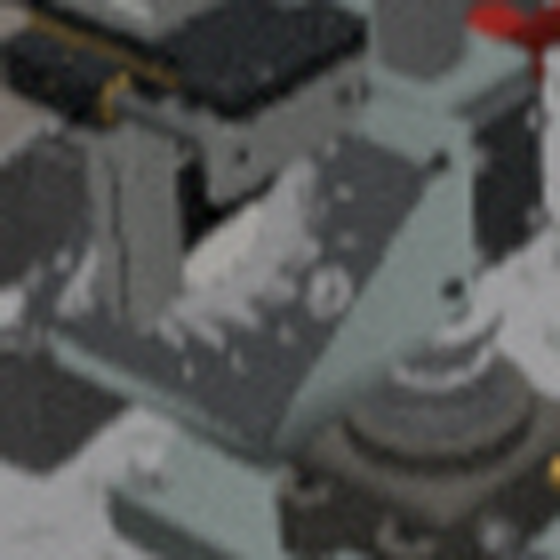

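```bash
python3 -m creep '[[[0.002,-0.0003,0],0,0],[[0,0,0],0,0]]'; python3 -m creep '[[[0.002,-0.0003,0],0,0],[[0,0,0],0,0]]';python3 -m creep '[[[0.002,-0.0003,0],0,0],[[0,0,0],0,0]]';python3 -m creep '[[[0.002,-0.0003,0],0,0],[[0,0,0],0,0]]'; python3 -m creep '[[[0.002,0,0],0,0],[[0,0,0],0,0]]'
```

```text
time_s: 6.53
position: [0.6565, 0.0751, 0.2428]
eef_rot: [180.0, 0.1, -8.0]
ft_force: [-7.6, 1.2, -0.8]
gripper_width: 0.009
time_s: 6.7
position: [0.6585, 0.0754, 0.2429]
eef_rot: [180.0, 0.2, -8.0]
ft_force: [-7.6, 1.6, -0.5]
gripper_width: 0.005
time_s: 6.87
position: [0.6604, 0.0756, 0.2429]
eef_rot: [-180.0, 0.2, -8.0]
ft_force: [-8.6, 2.8, -0.0]
gripper_width: 0.007
time_s: 7.03
position: [0.6624, 0.0759, 0.2429]
eef_rot: [-180.0, 0.2, -8.0]
ft_force: [-8.5, 4.0, 1.0]
gripper_width: 0.007
time_s: 7.2
position: [0.6649, 0.0756, 0.2432]
eef_rot: [-180.0, 0.1, -8.0]
ft_force: [-3.1, 3.3, 1.2]
gripper_width: 0.004
```

```bash
python3 -m creep '[[[0.002,0.0002,0],0,0],[[0,0,0],0,0]]'; python3 -m creep '[[[0.002,0.0005,0],0,0],[[0,0,0],0,0]]';python3 -m creep '[[[0.002,0.0005,0],0,0],[[0,0,0],0,0]]';python3 -m creep '[[[0.002,0.0005,0],0,0],[[0,0,0],0,0]]'; python3 shot.py top t5;python3 shot.py wrist w5;python3 -c "
import cv2
a=cv2.imread('pics/t5.png');cv2.imwrite('pics/t5c.png',cv2.resize(a[125:205,225:305],None,fx=7,fy=7,interpolation=cv2.INTER_CUBIC))"
```

```text
time_s: 7.37
position: [0.667, 0.075, 0.2433]
eef_rot: [-180.0, 0.1, -8.0]
ft_force: [-4.7, 3.5, 1.5]
gripper_width: 0.009
time_s: 7.53
position: [0.6687, 0.0746, 0.2434]
eef_rot: [-179.9, 0.1, -8.0]
ft_force: [-6.2, 5.4, 1.7]
gripper_width: 0.003
time_s: 7.7
position: [0.6706, 0.0741, 0.2435]
eef_rot: [-179.9, 0.1, -7.9]
ft_force: [-7.2, 5.6, 3.7]
gripper_width: 0.006
time_s: 7.87
position: [0.6726, 0.0736, 0.2436]
eef_rot: [-179.9, 0.1, -7.9]
ft_force: [-5.1, 6.9, 2.4]
gripper_width: 0.004
7.8667 [0.67256191 0.07361421 0.24357388] [-1.79901345e+02  7.78328212e-02 -7.92726109e+00] [-5.14224415  6.86333303  2.35215965]
7.9167 [0.67252387 0.07364026 0.24354349] [-1.79901000e+02  7.40936268e-02 -7.92885669e+00] [-6.15641282  7.16428375  1.95779565]
```

View pics/t5c.png

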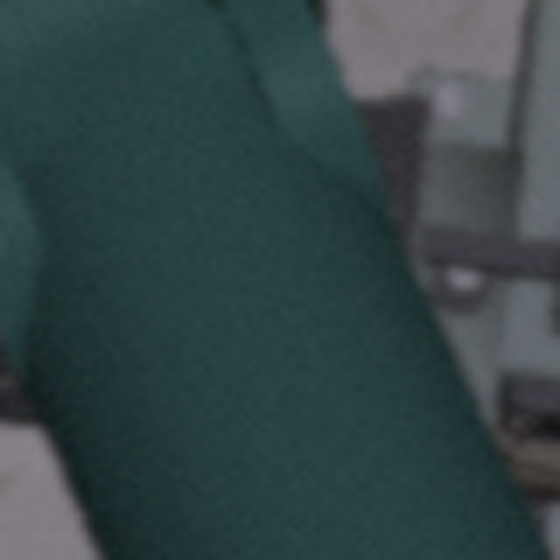

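View pics/w5.png

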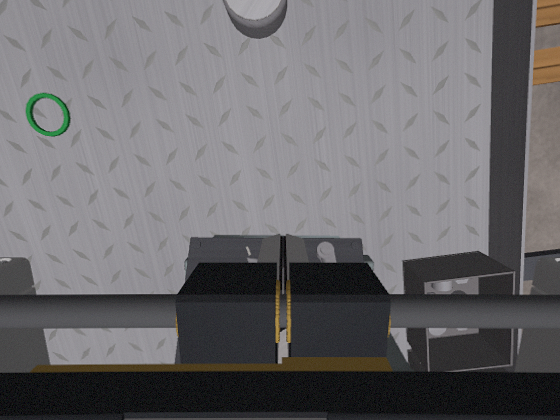

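```bash
cat > ptr.py <<'E'
import sys,pickle,cv2
from h import *
psi=np.radians(-8.15);c,s=np.cos(np.radians(35)),np.sin(np.radians(35))
O=np.array([.6586,.0235,.2315])
xd=np.array([np.cos(psi),np.sin(psi),0]);l=np.array([-np.sin(psi),np.cos(psi),0]);Z=np.array([0,0,1])
yd=l*c-Z*s;zd=l*s+Z*c
def tip(phi,r=.046,h=.0145):  # phi=0 at -x, negative = ccw -> towards -y at -pi/2
    return O+r*(-np.cos(phi)*xd+np.sin(phi)*yd)+h*zd
if __name__=="__main__":
    name=sys.argv[1];u,v,w,hh,f=map(int,sys.argv[2:7])
    m=pickle.load(open(f"pics/{name}.pkl","rb"))[1];a=cv2.imread(f"pics/{name}.png")
    b=cv2.resize(a[v:v+hh,u:u+w],None,fx=f,fy=f,interpolation=cv2.INTER_CUBIC)
    for ph in(-1.571,-1.178,-.785,-.393,0,.1,.2):
        p=proj(m,[tip(ph)])[0];print(ph,p.round(1));q=((p-[u,v])*f+f/2).astype(int);cv2.circle(b,tuple(map(int,q)),2,(0,0,255) if ph else (0,255,0),-1)
    cv2.imwrite(f"pics/{name}p.png",b)
E
python3 shot.py side s6; python3 ptr.py s6 200 165 80 70 8;python3 ptr.py w1 220 95 150 140 4
```

```text
7.9667 [0.67252983 0.0736282  0.24353425] [-1.79902791e+02  6.94357629e-02 -7.92820897e+00] [-4.66780841  7.25381862  2.4637005 ]
-1.571 [233.4 185.3]
-1.178 [237.1 188.3]
-0.785 [239.1 192.8]
-0.393 [238.9 198.3]
0 [236.5 203.8]
0.1 [235.6 205.1]
0.2 [234.6 206.4]
-1.571 [302.5 183.6]
-1.178 [286.4 179.7]
-0.785 [273.3 170.8]
-0.393 [265.3 158.5]
0 [263.4 145. ]
0.1 [263.9 141.6]
0.2 [264.8 138.3]
```

View pics/s6p.png

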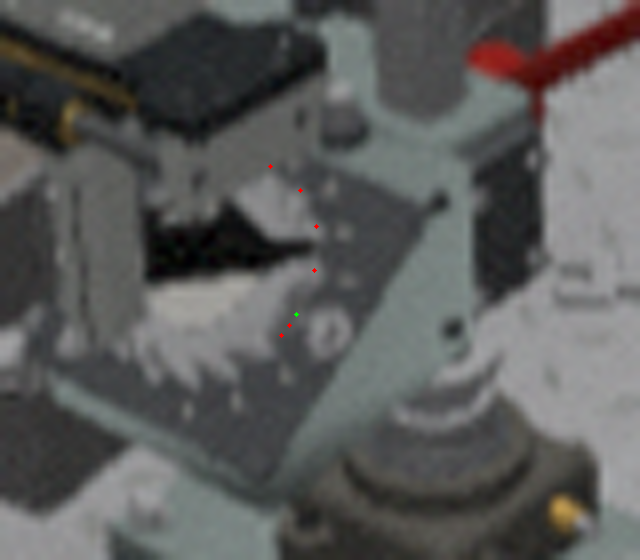

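View pics/w1p.png

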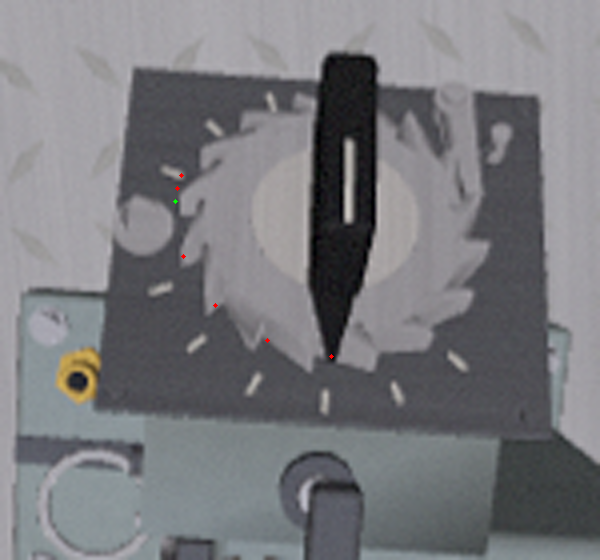

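```bash
python3 -m creep '[[[0.002,0.001,0],0,0],[[0,0,0],0,0]]'; python3 -m creep '[[[0.002,0.001,0],0,0],[[0,0,0],0,0]]';python3 -m creep '[[[0.002,0.001,0],0,0],[[0,0,0],0,0]]'; python3 shot.py side s7; python3 ptr.py s7 200 165 80 70 8 >/dev/null
```

```text
time_s: 8.18
position: [0.6743, 0.0727, 0.2437]
eef_rot: [-179.9, 0.1, -7.9]
ft_force: [-7.0, 8.1, 4.8]
gripper_width: 0.002
time_s: 8.35
position: [0.6766, 0.0713, 0.244]
eef_rot: [-179.9, 0.0, -7.9]
ft_force: [-2.2, 6.8, 5.4]
gripper_width: 0.004
time_s: 8.52
position: [0.6787, 0.07, 0.244]
eef_rot: [-179.9, -0.0, -7.9]
ft_force: [-2.9, 8.3, 4.6]
gripper_width: 0.005
8.5167 [0.67867474 0.06995892 0.24401061] [-1.79865776e+02 -8.78364579e-03 -7.92833891e+00] [-2.88292564  8.34252294  4.62265568]
```

View pics/s7p.png

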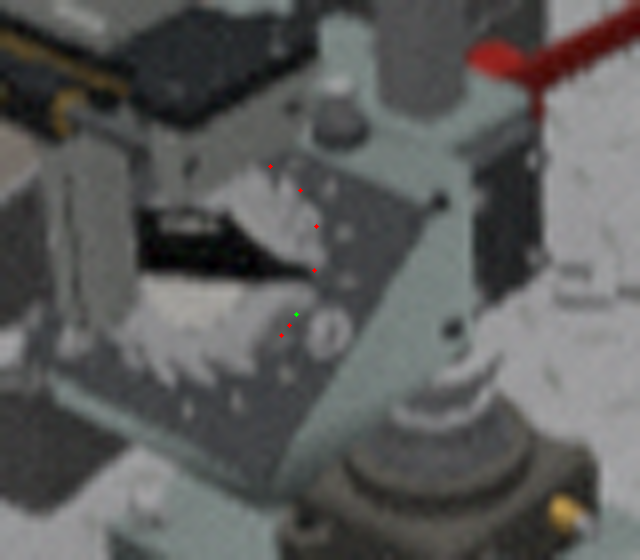

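```bash
python3 -m creep '[[[0.0028,0.001,0],0,0],[[0,0,0],0,0]]'; python3 -m creep '[[[0.0028,0.0012,0],0,0],[[0,0,0],0,0]]';python3 -m creep '[[[0.0028,0.0012,0],0,0],[[0,0,0],0,0]]';python3 -m creep '[[[0.0028,0.0012,0],0,0],[[0,0,0],0,0]]'; python3 shot.py side s8; python3 ptr.py s8 200 165 80 70 8 >/dev/null
```

```text
time_s: 8.73
position: [0.6814, 0.0688, 0.2439]
eef_rot: [-179.8, -0.0, -7.9]
ft_force: [-0.7, 8.8, 3.5]
gripper_width: 0.003
time_s: 8.9
position: [0.684, 0.0674, 0.2439]
eef_rot: [-179.8, -0.0, -7.9]
ft_force: [-1.2, 9.1, 3.1]
gripper_width: 0.005
time_s: 9.07
position: [0.6866, 0.0659, 0.2439]
eef_rot: [-179.8, -0.0, -7.9]
ft_force: [-1.2, 10.7, 2.8]
gripper_width: 0.006
time_s: 9.23
position: [0.689, 0.0646, 0.2438]
eef_rot: [-179.8, 0.0, -7.9]
ft_force: [-1.8, 10.6, 3.1]
gripper_width: 0.003
9.2333 [0.68903322 0.06457433 0.24384928] [-1.79813538e+02  1.55227442e-02 -7.89667500e+00] [-1.84149245 10.60365732  3.13753352]
```

View pics/s8p.png

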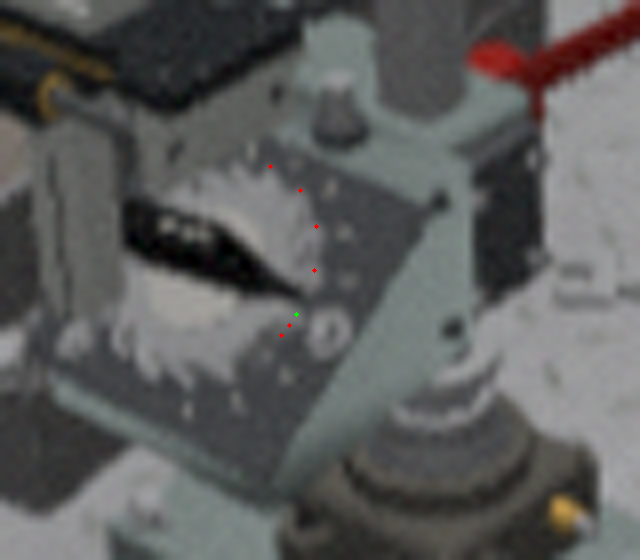

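```bash
python3 -m creep '[[[0.0015,0.001,0],0,0],[[0,0,0],0,0]]'; python3 -m creep '[[[0.001,0.001,0],0,0],[[0,0,0],0,0]]'; python3 -m creep '[[[0.0005,0.001,0],0,0],[[0,0,0],0,0]]'; python3 shot.py side s9; python3 ptr.py s9 200 165 80 70 8 >/dev/null
```

```text
time_s: 9.45
position: [0.69, 0.0638, 0.2439]
eef_rot: [-179.8, 0.0, -7.9]
ft_force: [-4.1, 12.0, 3.0]
gripper_width: 0.002
time_s: 9.62
position: [0.6907, 0.0631, 0.2439]
eef_rot: [-179.8, 0.1, -7.9]
ft_force: [-5.3, 13.6, 2.9]
gripper_width: 0.001
time_s: 9.78
position: [0.6913, 0.0623, 0.2443]
eef_rot: [-179.8, 0.0, -7.8]
ft_force: [-4.2, 13.5, 7.4]
gripper_width: 0.005
9.7833 [0.69125262 0.06234768 0.24426418] [-1.79753354e+02  1.48549608e-02 -7.83868273e+00] [-4.17691357 13.48110154  7.40797774]
```

View pics/s9p.png

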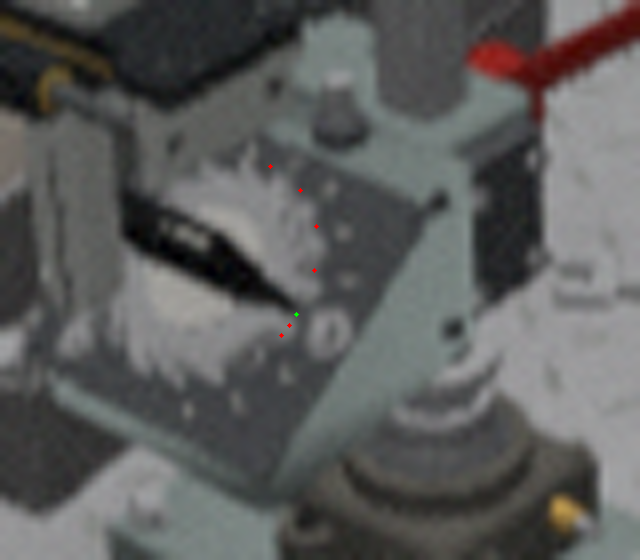

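```bash
python3 -m creep '[[[0,0.001,0],0,0],[[0,0,0],0,0]]'; python3 -m creep '[[[0,0.001,0],0,0],[[0,0,0],0,0]]';  python3 shot.py side s10; python3 ptr.py s10 200 165 80 70 8 >/dev/null
```

```text
time_s: 10.0
position: [0.6916, 0.0613, 0.2447]
eef_rot: [-179.7, -0.1, -7.9]
ft_force: [-0.4, 14.8, 8.3]
gripper_width: 0.006
time_s: 10.17
position: [0.6918, 0.0607, 0.2449]
eef_rot: [-179.7, -0.1, -7.8]
ft_force: [0.3, 16.5, 8.2]
gripper_width: 0.007
10.1667 [0.69176835 0.06069586 0.24491585] [-1.79695807e+02 -1.09094134e-01 -7.83803356e+00] [ 0.34191328 16.46584175  8.1556827 ]
```

View pics/s10p.png

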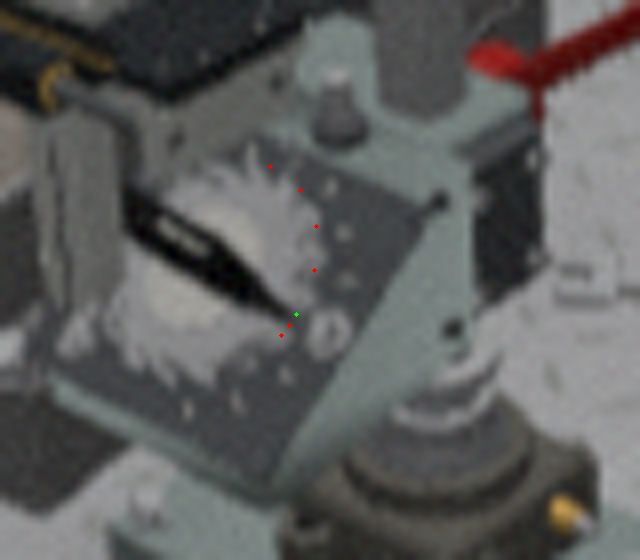

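```bash
python3 -m creep '[[[0,0.0008,0],0,0],[[0,0,0],0,0]]'; python3 -m creep '[[[0,0.0005,0],0,0],[[0,0,0],0,0]]';  python3 shot.py side s11; python3 ptr.py s11 200 165 80 70 8 >/dev/null
```

```text
time_s: 10.38
position: [0.6918, 0.0604, 0.2451]
eef_rot: [-179.7, -0.1, -7.8]
ft_force: [1.8, 19.5, 8.0]
gripper_width: 0.007
time_s: 10.55
position: [0.6918, 0.0603, 0.2451]
eef_rot: [-179.6, -0.1, -7.8]
ft_force: [1.9, 20.4, 9.7]
gripper_width: 0.008
10.55 [0.69178417 0.0602551  0.24514341] [-1.79635352e+02 -1.42481210e-01 -7.79968173e+00] [ 1.93506088 20.44641797  9.67684835]
```

View pics/s11p.png

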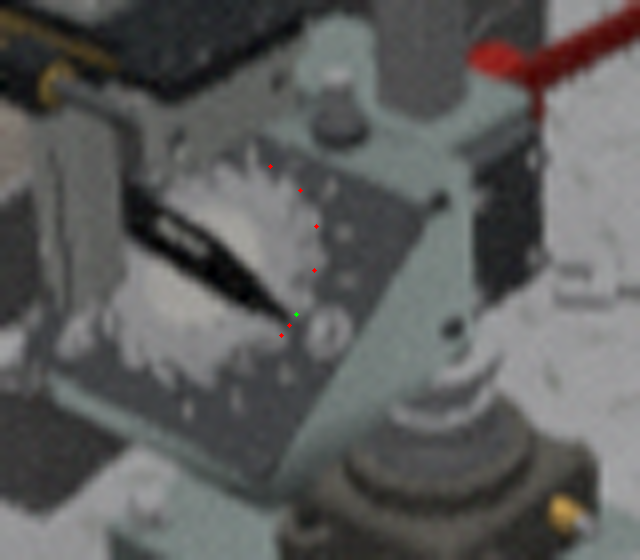

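```bash
python3 -m creep '[[[0.002,-0.008,0],0,0],[[0.002,-0.012,0],0,0],[[0.002,-0.012,0],0,0],[[0,0,0],0,0],[[0,0,0],0,0]]';  python3 shot.py side s12; python3 ptr.py s12 200 165 80 70 8 >/dev/null
```

```text
time_s: 11.02
position: [0.7015, 0.0871, 0.243]
eef_rot: [-180.0, 0.0, -7.9]
ft_force: [-0.2, -0.8, 0.1]
gripper_width: 0.002
11.0167 [0.7015454  0.08709261 0.24298727] [-1.79996934e+02  3.77479624e-02 -7.94700580e+00] [-0.21722357 -0.77673285  0.10658839]
```

View pics/s12p.png

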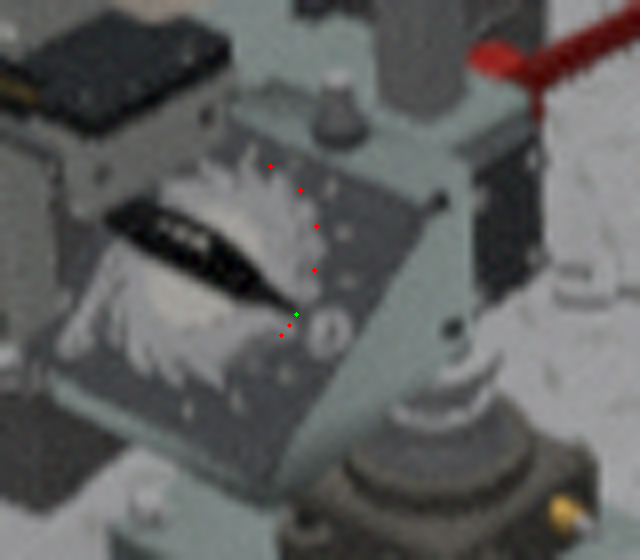

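```bash
python3 -m creep '[[[0,0,-0.04],0,0],[[0,0,-0.04],0,0],[[0,0,-0.04],0,0],[[-0.01,0.04,-0.006],0,0],[[-0.01,0.04,-0.006],0,0],[[-0.01,0.035,-0.005],0,0],[[0,0,0],0,0],[[0,0,0],0,0]]';  python3 shot.py wrist w6; python3 ptr.py w6 180 70 180 140 4
```

```text
time_s: 11.73
position: [0.6554, -0.0269, 0.3811]
eef_rot: [179.9, -0.1, -8.3]
ft_force: [1.4, 0.8, 0.9]
gripper_width: 0.006
11.7333 [ 0.65537449 -0.02686866  0.38107733] [ 1.79924749e+02 -5.28252489e-02 -8.29879837e+00] [1.44372393 0.83410416 0.87180517]
-1.571 [280. 190.]
-1.178 [261.4 186.7]
-0.785 [246.  177.4]
-0.393 [236.4 163.9]
0 [233.9 148.5]
0.1 [234.4 144.6]
0.2 [235.3 140.8]
```

View pics/w6p.png

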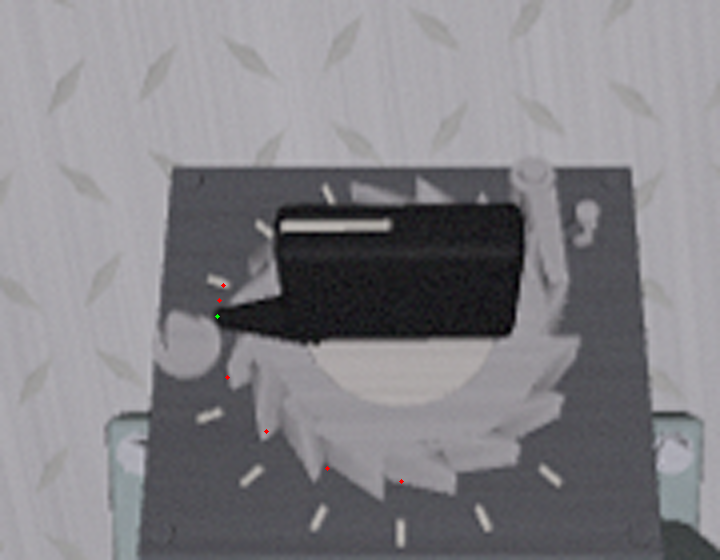

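```bash
python3 -m creep '[[[-0.03,0.02,-0.015],0,0],[[-0.03,0.02,-0.015],0,0],[[-0.03,0.02,-0.01],0,0],[[0,0,0],0,0],[[0,0,0],0,0]]'; python3 shot.py wrist w7; python3 shot.py top t7; python3 shot.py side s13
```

```text
time_s: 12.2
position: [0.5579, -0.0704, 0.4214]
eef_rot: [179.9, -0.1, -8.1]
ft_force: [0.2, 0.1, -0.3]
gripper_width: 0.004
12.2 [ 0.55791676 -0.07042079  0.42141678] [ 1.79937734e+02 -9.86145318e-02 -8.06325221e+00] [ 0.22257466  0.12880622 -0.33738604]
12.25 [ 0.55850532 -0.06980476  0.42054609] [ 1.79988921e+02 -2.39324292e-02 -7.99908550e+00] [ 0.83609832  0.7782709  -1.24865999]
12.3 [ 0.55882144 -0.06942922  0.42003149] [-1.79975250e+02  2.67959391e-02 -7.94820058e+00] [-0.27601129  0.34119506  0.57460341]
```

View pics/w7.png

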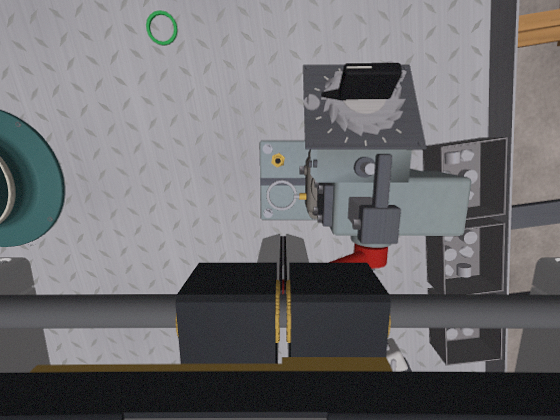

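```bash
python3 - <<'E'
from h import *
import cv2
from cell import manip
def red(n,roi):
    a=cv2.imread(f"pics/{n}.png").astype(int);u,v,w,h=roi
    b=a[v:v+h,u:u+w];k=((b[...,2]>60)&(b[...,2]>2.2*b[...,1])&(b[...,2]>2.2*b[...,0])).astype(np.uint8)
    ys,xs=np.nonzero(k);return np.c_[xs+u,ys+v],k
mt=manip.camera_model("top");ms=manip.camera_model("side")
pt,_=red("top0",(320,140,40,100));ps,_=red("side0",(240,140,80,60))
print(len(pt),pt.min(0),pt.max(0),len(ps),ps.min(0),ps.max(0))
# ball: top lowest rows, side rightmost
dt=pt[pt[:,1]>pt[:,1].max()-12].mean(0)
ball_s=ps[ps[:,0]>ps[:,0].max()-10].mean(0);print(dt,ball_s)
b,e=tri([(mt,dt),(ms,ball_s)]);print("ball",b,e)
psi=np.radians(-8.15);x=np.array([np.cos(psi),np.sin(psi),0]);l=np.array([-np.sin(psi),np.cos(psi),0])
O=np.array([.6586,.0235,0])-0.1*l
print("press O guess",O)
hub=O+.03*x-.072*l+[0,0,.210];bp=hub+.205*(-x*np.cos(np.radians(40))+[0,0,np.sin(np.radians(40))])
print("pred hub",hub,"ball",bp,proj(mt,[hub,bp]),proj(ms,[hub,bp]))
E
```

```text
459 [332 156] [342 225] 232 [259 151] [304 178]
[336.47663551 219.41121495] [299.14457831 156.27710843]
ball [ 0.51072033 -0.14700215  0.33913289] [np.float64(0.0013573245273833796), np.float64(0.0013573245273833755)]
press O guess [ 0.64442349 -0.07549003  0.        ]
pred hub [ 0.66391341 -0.15101581  0.21      ] ball [ 0.50846034 -0.12875314  0.34177146] [[329.77514069 162.93060947]
 [328.4547527  219.88759482]] [[257.66913216 179.57035806]
 [297.38918693 158.25078679]]
```

```bash
python3 -m creep '[[[-0.001,0.028,0],0,0],[[-0.001,0.028,0],0,0],[[0,0.0275,0],0,0],[[0,0,0],7,0],[[0,0,0],7,0],[[0,0,0],7,0],[[0,0,0],7,0],[[0,0,0],7,0],[[0,0,0],7,0],[[0,0,0],7,0]]' ; python3 -m creep '[[[0,0,0],7,0],[[0,0,0],7,0],[[0,0,0],7,0],[[0,0,0.01],7,0],[[0,0,0.01],7,0],[[0,0,0.01],6,0],[[0,0,0.01],0,0],[[0,0,0],0,0],[[0,0,0],0,0]]'; python3 shot.py wrist w8; python3 shot.py side s14;python3 -c "
import cv2
a=cv2.imread('pics/s14.png');cv2.imwrite('pics/s14c.png',cv2.resize(a[80:230,220:370],None,fx=4,fy=4,interpolation=cv2.INTER_CUBIC))"
```

```text
time_s: 13.18
position: [0.5456, -0.1517, 0.4193]
eef_rot: [180.0, 0.1, -57.3]
ft_force: [-0.1, 0.0, -0.0]
gripper_width: 0.007
time_s: 13.93
position: [0.545, -0.1522, 0.3797]
eef_rot: [179.9, 0.0, -97.7]
ft_force: [0.1, -0.2, -0.4]
gripper_width: 0.007
13.9333 [ 0.54499418 -0.15220469  0.379722  ] [ 1.79911605e+02  3.76448774e-02 -9.77438460e+01] [ 0.05216037 -0.17572062 -0.41027644]
13.9833 [ 0.54507987 -0.15242825  0.38039464] [ 1.79972554e+02  2.14812893e-02 -9.77982604e+01] [-0.26252768  0.92695598  0.18598258]
```

View pics/w8.png

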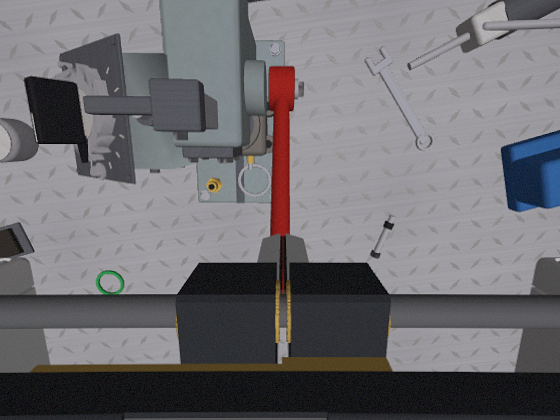

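View pics/s14c.png

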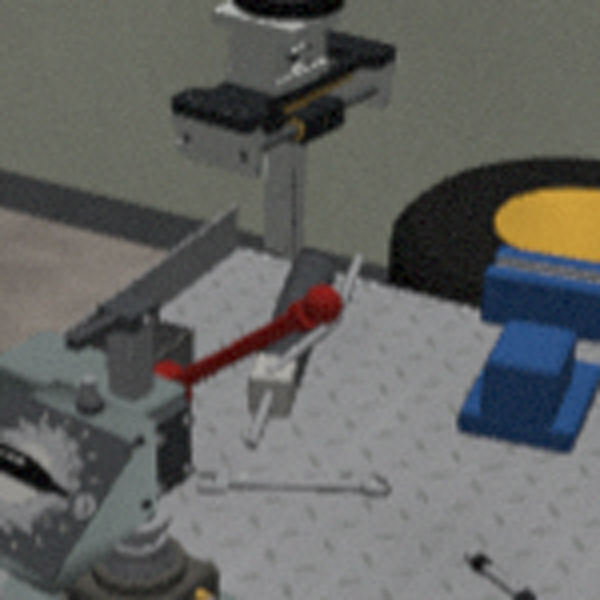

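```bash
python3 -m creep '[[[0,0,0.01],0,0],[[0,0,0.01],0,0],[[0,0,0.01],0,0],[[0,0.001,0.008],0,0],[[0,0.001,0.008],0,0],[[0,0.001,0.008],0,0],[[0,0.001,0.008],0,0]]' ; python3 -m creep '[[[0,0.002,0.01],0,0],[[0,0.002,0.01],0,0],[[0,0.002,0.01],0,0]]'; python3 -m creep '[[[0,0.002,0.01],0,0],[[0,0.002,0.01],0,0]]'; python3 shot.py side s15;python3 -c "
import cv2
a=cv2.imread('pics/s15.png');cv2.imwrite('pics/s15c.png',cv2.resize(a[120:270,200:350],None,fx=4,fy=4,interpolation=cv2.INTER_CUBIC))"
```

```text
time_s: 14.62
position: [0.5409, -0.1525, 0.3182]
eef_rot: [-179.9, -0.0, -98.0]
ft_force: [-0.3, -1.9, 8.7]
gripper_width: 0.007
time_s: 14.87
position: [0.5348, -0.1517, 0.2883]
eef_rot: [-179.9, -0.0, -98.0]
ft_force: [-0.3, -1.7, 8.5]
gripper_width: 0.007
time_s: 15.03
position: [0.5307, -0.1512, 0.2682]
eef_rot: [-180.0, -0.0, -98.0]
ft_force: [-2.4, -0.9, 14.1]
gripper_width: 0.003
15.0333 [ 0.530701   -0.15122258  0.26822553] [-1.79956296e+02 -3.45057762e-02 -9.80396886e+01] [-2.38657641 -0.89543523 14.09222016]
```

View pics/s15c.png

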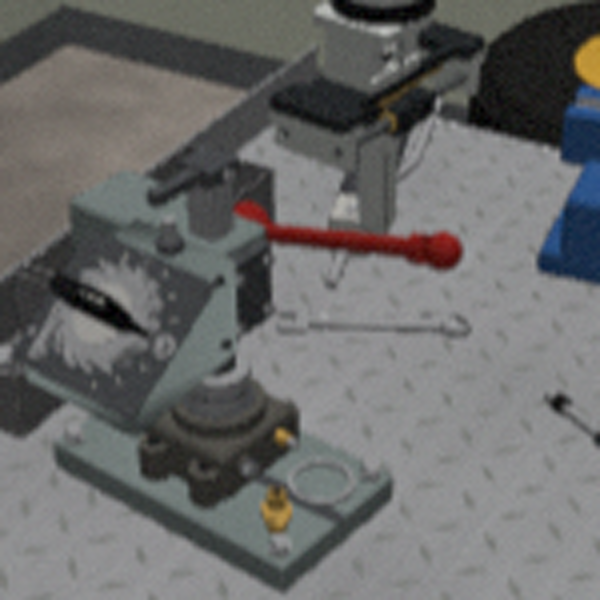

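```bash
for k in 1; do python3 -m creep '[[[0,0.0012,0.008],0,0],[[0,0.0012,0.008],0,0],[[0,0.0012,0.008],0,0]]'; python3 -m creep '[[[0,0.0012,0.007],0,0],[[0,0.0012,0.007],0,0],[[0,0.0012,0.007],0,0]]'; python3 -m creep '[[[0,0.001,0.006],0,0],[[0,0.001,0.006],0,0]]'; python3 -m creep '[[[0,0.001,0.005],0,0],[[0,0.001,0.005],0,0]]'; done
```

```text
time_s: 15.33
position: [0.5271, -0.1509, 0.2446]
eef_rot: [-180.0, -0.1, -98.0]
ft_force: [-4.5, -2.3, 14.0]
gripper_width: 0.003
time_s: 15.58
position: [0.5246, -0.1506, 0.2241]
eef_rot: [-179.8, -0.1, -98.0]
ft_force: [4.7, -3.6, 14.9]
gripper_width: 0.004
time_s: 15.75
position: [0.5236, -0.1504, 0.2126]
eef_rot: [-179.7, -0.1, -98.0]
ft_force: [7.9, -4.5, 14.7]
gripper_width: 0.009
time_s: 15.92
position: [0.5216, -0.1501, 0.2026]
eef_rot: [-179.7, -0.1, -98.0]
ft_force: [5.3, -4.1, 14.8]
gripper_width: 0.003
```

```bash
python3 -m creep '[[[0,0.0005,0.004],0,0],[[0,0.0005,0.004],0,0]]'; python3 -m creep '[[[0,0.0005,0.003],0,0],[[0,0,0.002],0,0]]'; python3 -m creep '[[[0,0,0.002],0,0],[[0,0,0],0,0]]';python3 -m creep '[[[0,0,0.002],0,0],[[0,0,0],0,0]]'
```

```text
time_s: 16.08
position: [0.5205, -0.1499, 0.1946]
eef_rot: [-179.7, -0.1, -98.0]
ft_force: [2.5, -2.8, 14.7]
gripper_width: 0.005
time_s: 16.25
position: [0.5199, -0.1498, 0.1895]
eef_rot: [-179.7, -0.1, -98.0]
ft_force: [4.2, -3.2, 15.1]
gripper_width: 0.004
time_s: 16.42
position: [0.5195, -0.1497, 0.1872]
eef_rot: [-179.8, -0.0, -98.0]
ft_force: [2.6, -2.7, 12.3]
gripper_width: 0.005
time_s: 16.58
position: [0.5195, -0.1498, 0.1853]
eef_rot: [-179.8, -0.0, -98.0]
ft_force: [3.2, -3.3, 12.8]
gripper_width: 0.005
```

```bash
python3 -m creep '[[[0,0,0.002],0,0],[[0,0,0],0,0]]'; python3 -m creep '[[[0,0,0.002],0,0],[[0,0,0],0,0]]'; python3 -m creep '[[[0,0,0.001],0,0],[[0,0,0],0,0]]'; python3 shot.py side s16;python3 -c "
import cv2
a=cv2.imread('pics/s16.png');cv2.imwrite('pics/s16c.png',cv2.resize(a[120:270,200:350],None,fx=4,fy=4,interpolation=cv2.INTER_CUBIC))"
```

```text
time_s: 16.75
position: [0.5199, -0.1498, 0.1836]
eef_rot: [-179.7, -0.0, -98.0]
ft_force: [3.3, -3.0, 14.3]
gripper_width: 0.006
time_s: 16.92
position: [0.5202, -0.1499, 0.1819]
eef_rot: [-179.7, -0.1, -98.0]
ft_force: [5.0, -3.5, 18.5]
gripper_width: 0.006
time_s: 17.08
position: [0.5204, -0.1499, 0.1812]
eef_rot: [-179.7, -0.1, -98.0]
ft_force: [4.2, -2.5, 19.7]
gripper_width: 0.006
17.0833 [ 0.52042985 -0.14985156  0.1811871 ] [-1.79659220e+02 -5.70523993e-02 -9.80380071e+01] [ 4.24157272 -2.48920924 19.70439959]
```

View pics/s16c.png

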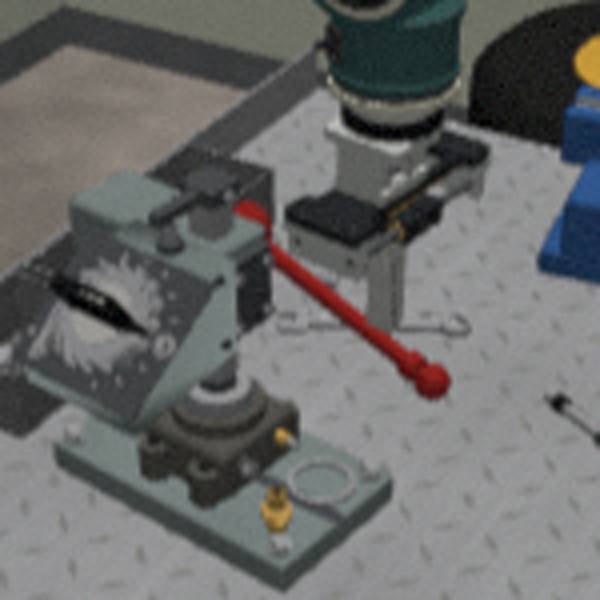

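```bash
python3 -m creep '[[[0,0,0.001],0,0],[[0,0,0],0,0]]'; python3 -m creep '[[[0,0,0.001],0,0],[[0,0,0],0,0]]'; python3 -m creep '[[[0,0,0.001],0,0],[[0,0,0],0,0],[[0,0,0],0,0]]'
```

```text
time_s: 17.3
position: [0.5206, -0.1499, 0.1804]
eef_rot: [-179.6, -0.1, -98.0]
ft_force: [4.0, -3.4, 23.1]
gripper_width: 0.007
time_s: 17.47
position: [0.5208, -0.15, 0.1796]
eef_rot: [-179.6, -0.1, -98.0]
ft_force: [4.1, -3.5, 24.3]
gripper_width: 0.003
time_s: 17.72
position: [0.521, -0.15, 0.1788]
eef_rot: [-179.6, -0.1, -98.0]
ft_force: [4.8, -3.5, 25.7]
gripper_width: 0.006
```

```bash
python3 -m creep '[[[0,-0.001,-0.01],0,0],[[0,-0.0015,-0.012],0,0],[[0,-0.002,-0.012],0,0],[[0,-0.002,-0.012],0,0],[[0,-0.002,-0.012],0,0],[[0,-0.002,-0.012],0,0],[[0,-0.002,-0.012],0,0],[[0,-0.002,-0.012],0,0],[[0,-0.002,-0.012],0,0],[[0,-0.002,-0.012],0,0]]';python3 -m creep '[[[0,-0.002,-0.012],0,0],[[0,-0.002,-0.012],0,0],[[0,-0.002,-0.012],0,0],[[0,-0.002,-0.012],0,0],[[0,0,-0.02],0,0],[[0,0,-0.02],0,0],[[0,0,-0.02],0,0],[[0,0,0],0,0],[[0,0,0],0,0],[[0,0,0],0,0]]'; python3 shot.py side s17; python3 shot.py wrist w17;python3 -c "
import cv2
a=cv2.imread('pics/s17.png');cv2.imwrite('pics/s17c.png',cv2.resize(a[120:270,200:350],None,fx=4,fy=4,interpolation=cv2.INTER_CUBIC))"
```

```text
time_s: 18.55
position: [0.5371, -0.1518, 0.295]
eef_rot: [-179.9, -0.0, -98.0]
ft_force: [4.1, -1.5, 1.7]
gripper_width: 0.004
time_s: 19.38
position: [0.5442, -0.1528, 0.4014]
eef_rot: [179.9, 0.0, -98.0]
ft_force: [0.3, -0.2, -0.9]
gripper_width: 0.002
19.3833 [ 0.54422482 -0.1527841   0.40141629] [ 1.79940981e+02  5.90902987e-03 -9.80246326e+01] [ 0.27309858 -0.17990429 -0.9301358 ]
19.4333 [ 0.54414136 -0.15282151  0.40127611] [ 1.79914890e+02  1.13388697e-02 -9.80298002e+01] [-0.01617449  0.15879795  0.0463107 ]
```

View pics/s17c.png

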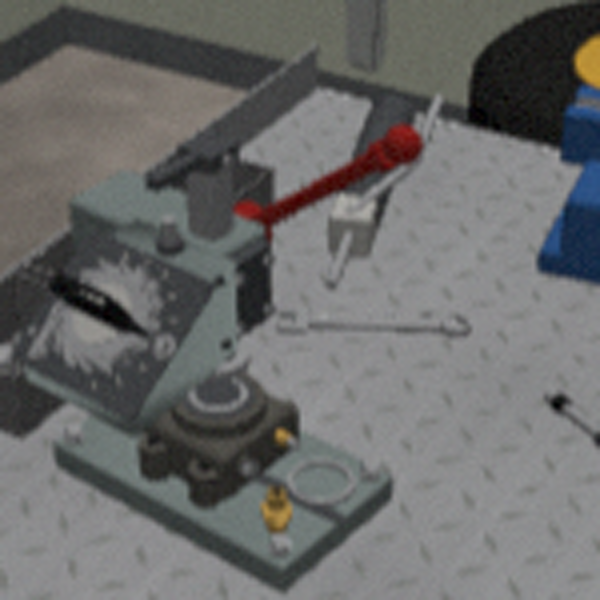

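View pics/w17.png

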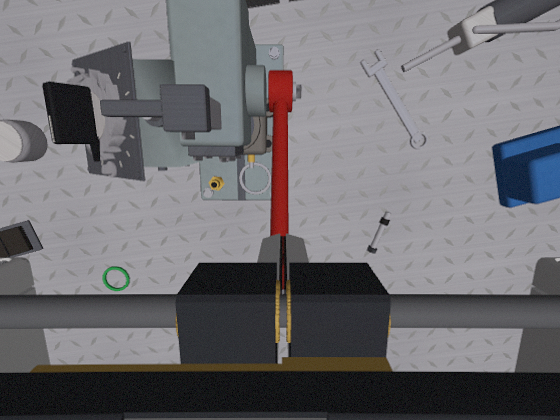

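```bash
python3 - <<'E'
from h import *
import pickle
m=pickle.load(open("pics/s16.pkl","rb"))[1]
psi=np.radians(-8.15);x=np.array([np.cos(psi),np.sin(psi),0]);l=np.array([-np.sin(psi),np.cos(psi),0])
hub=np.array([.666,-.169,.2075])
for n in("side0","s15","s16","s17"):
    a=cv2.imread(f"pics/{n}.png").astype(int);k=((a[...,2]>60)&(a[...,2]>2.2*a[...,1])&(a[...,2]>2.2*a[...,0])).astype(np.uint8);k[:, :255]=0;k[:,330:]=0;k[:140]=0;k[235:]=0
    ys,xs=np.nonzero(k);s=xs>xs.max()-8;uv=np.array([xs[s].mean(),ys[s].mean()])
    o,r=ray(m,[uv]);r=r[0];t=((hub-o)@l)/(r@l);p=o+t*r;d=p-hub
    print(n,uv,p.round(4),"r",np.linalg.norm(d).round(4),"elev",np.degrees(np.arctan2(d[2],-d@x)).round(1))
E
```

```text
side0 [300.07575758 155.77272727] [ 0.509  -0.1465  0.3415] r 0.2077 elev 40.2
s15 [310.26315789 182.29824561] [ 0.4689 -0.1408  0.2656] r 0.2075 elev 16.3
s16 [307.22033898 214.15254237] [ 0.4738 -0.1415  0.1453] r 0.2039 elev -17.8
s17 [300.04545455 155.78787879] [ 0.5091 -0.1465  0.3414] r 0.2075 elev 40.2
```

```bash
python3 -m creep '[[[0,0,-0.03],0,0],[[0,0,-0.03],0,0],[[0,0,0],0,0],[[0,0,0],0,0]]'; python3 shot.py side s18; python3 ptr.py s18 200 165 80 70 8 >/dev/null
```

```text
time_s: 19.82
position: [0.5448, -0.1528, 0.4629]
eef_rot: [-179.9, -0.0, -98.0]
ft_force: [0.5, -0.7, -0.4]
gripper_width: 0.004
19.8167 [ 0.54480141 -0.15275068  0.46293597] [-1.79926575e+02 -3.75453911e-03 -9.80243495e+01] [ 0.49012013 -0.66069374 -0.42373278]
```

View pics/s18p.png

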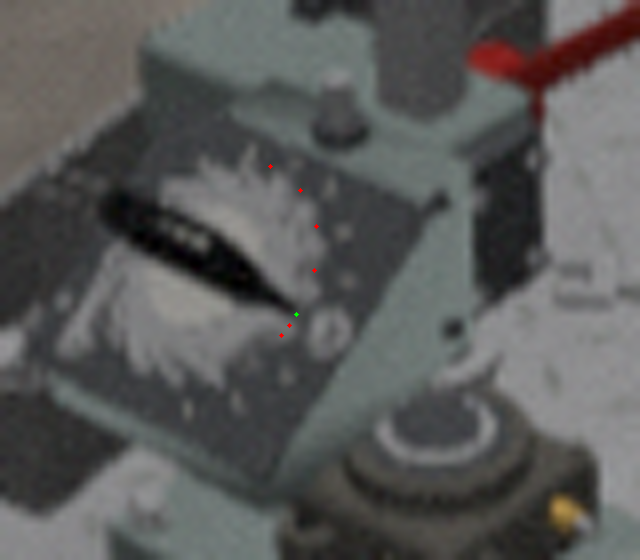

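The pointer tip, at about (297, 311) in the crop, sits on the index mark. The piston is nearly flush and the lever is up.

```bash
python3 -c "
from cell import manip
print(manip.close_job())"
```

```text
the job is handed in; nothing more can be done
None
```

The stop wheel is set at the index screw, the piston has been pressed in against the stop, and the lever is back up. The job was handed in at about 20 s.

- **Stop wheel:** It started four teeth short. I pushed the bar knob clockwise with the closed fingertips instead of gripping it, because the tool cannot tilt to the sloping dial. The wheel passed four teeth, and I let it spring back onto the pawl. In the wrist and side pictures the pointer tip then stood on the index screw. The pawl had dropped, and the pointer was unchanged after the pressing.
- **Press stroke:** I pushed the lever down to 17.8° below level (about 1.01 rad, against 1.0 for the stop). From there the force rose from about 14 N to 26 N over the last few millimetres. I then let the lever up, and it came back to 40.2° above level.
- **Loose parts:** The last pictures show none of the loose parts in view moved. Nothing was being touched at hand-in.

**Uncertain points:**
- **Click at the last tooth:** The force gave no clear click there. It rose to about 20 N with little movement, and I confirmed the tooth only by backing off and looking.
- **Lever force:** The 26 N on the lever is above your suggested 15 to 20 N.
- **Piston height:** I did not measure the 5 mm directly. The side picture shows the piston nearly flush, and the lever angle agrees with the right depth.

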